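Load two drives into the desk dock and click its covers shut

TASK

The two-bay drive dock on the desk stands open with both drives sticking out at the front. Push each drive in until it is fully home, flush with the dock's front, then swing each sprung cover down over its bay and press its free edge until it clicks and stays shut by itself. Leave the screwdriver and the steel tray that lie beside the dock where they are.

Things in the scene. Friction and masses are not known exactly. Their poses are not given: they have to be found in the camera images.
- dock: Black two-bay drive dock fixed to the desk, 140 x 182 x 36 mm. Origin on the desk; x from its open front (floor and walls begin at x = -65 mm) to its rear, y to its left, z up. Solid rear block from x = 35 to 75 mm, top 36 mm high, carries the hinges of two grey covers. Nothing of it stands ahead of x = -65 but the drives and the shut covers' edges (to x = -72).
- cover_left (a joint): Hinge angle (rad) of the left cover: 0 shut, 1.2 to 1.5 at the start, stop 1.6. A spring (under 2 N at the free edge) swings it back up to 0.8 or more if let go unlatched. In the last 0.12 rad a bump on its side tab must be forced over a sprung ball: 4 to 8 N down near the free edge; past 0.06 it snaps and stays below 0.03. Its lip lands on a drive more than 3 mm short of home and jams.
- cover_left_press (a point): Point on the outer (top when shut) face of the left cover, a 116 x 97 x 5 mm plate; mid-bay, 95 mm from the hinge, 17 mm short of the free edge; point z points out of that face. Hinge line along the dock's y at dock x = 40, z = 40 mm; the cover swings up and back to +x. Shut, this point is at dock (-55, +44, 42) mm. The covers are 4 mm apart; a 14 mm lip hangs under the free edge.
- drive_left_center (a point): Centre of the loose aluminium drive lying flat in the left bay: a plain slab 100 (dock x) x 70 x 15 mm, 0.11 to 0.23 kg. It rests on the bay floor and sticks 18 to 42 mm out at the front (-x); fully home against the stop its front face is flush with the dock's front edge. Slides easily (1 to 2 N). Axes nearly the dock's.
- bay_left_home (a point): Fixed point where the left drive's centre lies when fully home; dock frame (-15, +44, 23.5) mm. The bay is a channel along x, centre y = +44 mm, 74 mm wide, floor 16 mm high, walls 35 mm high, open above and in front; its end stop is at x = 35 mm.
- cover_right (a joint): Hinge angle (rad) of the right cover: 0 shut, 1.2 to 1.5 at the start, stop 1.6. A spring (under 2 N at the free edge) swings it back up to 0.8 or more if let go unlatched. In the last 0.12 rad a bump on its side tab must be forced over a sprung ball: 4 to 8 N down near the free edge; past 0.06 it snaps and stays below 0.03. Its lip lands on a drive more than 3 mm short of home and jams.
- cover_right_press (a point): Point on the outer (top when shut) face of the right cover, a 116 x 97 x 5 mm plate; mid-bay, 95 mm from the hinge, 17 mm short of the free edge; point z points out of that face. Hinge line along the dock's y at dock x = 40, z = 40 mm; the cover swings up and back to +x. Shut, this point is at dock (-55, -44, 42) mm. The covers are 4 mm apart; a 14 mm lip hangs under the free edge.
- drive_right_center (a point): Centre of the loose aluminium drive lying flat in the right bay: a plain slab 100 (dock x) x 70 x 15 mm, 0.11 to 0.23 kg. It rests on the bay floor and sticks 18 to 42 mm out at the front (-x); fully home against the stop its front face is flush with the dock's front edge. Slides easily (1 to 2 N). Axes nearly the dock's.
- bay_right_home (a point): Fixed point where the right drive's centre lies when fully home; dock frame (-15, -44, 23.5) mm. The bay is a channel along x, centre y = -44 mm, 74 mm wide, floor 16 mm high, walls 35 mm high, open above and in front; its end stop is at x = 35 mm.
- screwdriver: Bystander: screwdriver 170 mm long, lying beside the dock's right side, about 180 mm from its centre line. Origin under its middle.
- bracket: Bystander: empty steel tray 108 x 50 x 22 mm beside the dock's left side, about 180 mm from its centre line. Origin at the centre of its underside.
There are look-alikes about, which are no part of the job. What is shaped like the dock but pink is not meant.

How it is judged (in metres and radians):
At the end, for the whole second after the job is handed in: Both covers are shut and held by their detents (hinge angle below 0.03 rad), and both drives lie home in their own bays (centre within 5 mm of the home point) (value of joint each of cover_left, cover_right below 0.03 rad and distance between drive_left_center and bay_left_home below 0.005 m and distance between drive_right_center and bay_right_home below 0.005 m); the robot touches nothing.
It fails at once if the screwdriver or the steel tray was moved by more than 30 mm (distance of any of screwdriver, bracket from where it was at the start of the episode above 0.03 m).
It also fails if it takes over 72 s, if anything falls off the work surface, if the arm or the gripper's body presses on something with over 40 N, if the wrist force passes 120 N, or if a joint passes its speed limit or range.

ROBOT

A 6-joint arm with a two-finger parallel gripper is mounted at the origin on the work surface. World frame = base frame: x ahead of the robot, y to its left, z up, the work surface at z = 0. Lengths are in m, angles in degrees, forces in N, time in s.
With the tool pointing down it reaches from about 0.35 to 0.875 m from the base axis. Payload 4.2 kg.
Tool frame: the origin (TCP) lies midway between the tips of the shut fingers; the grasp point (between the pads) lies 19 mm behind it; y points along the fingers, z is the direction in which the jaws open and shut, and the axes are right-handed (so a half turn about y gives the same grasp; the last joint's range is limited). The gripper opens to 87 mm and grips with 3 to 60 N. Pads are 19 mm wide; open, the fingers measure 117 mm over their backs; the gripper's body (75 mm by 190 mm) begins 51 mm behind the grasp point.
Start: joints at [86.093, 22.042, 0.453, 0, -68.411, -14.817], TCP at [0.201, 0.592, 0.223] pointing down, gripper open.
Joint ranges: [-179.83, 179.83], [-69.29, 118.12], [-61.27, 80.66], [-181.25, 117.63], [-171.15, -9.14], [-177.46, 177.46]. Speed limits (degrees/s): [159.86, 159.86, 180, 180, 180, 180].

INTERFACE

Orientations are given as [roll, pitch, yaw] about the fixed x, y, z axes, in that order (R = Rz(yaw) Ry(pitch) Rx(roll)).
In Python, from workcell import env gives the robot as it stands. The module is installed in compiled form; this text tells all that it offers. Calls block until the motion is done:
- env.goto(position, orientation): joint-space move of the TCP to a pose.
- env.move_straight(position, rotation=None, rate=0.15, force_limit=None): straight line of the TCP; rotation=None keeps the orientation; rate is the mean speed in m/s. With force_limit (N) it stops when the force on the tool has changed by that much, and returns True; else False.
- env.set_joints(angles): joint-space move.
- env.gripper_to(opening, grasp_force=None): opening from 0.0 (shut) to 1.0 (fully open); grasp_force is the grip in N (None keeps the last); returns when the fingers have stopped.
- env.dwell(seconds).
- env.inverse_kinematics(position, orientation): joint angles nearest the present ones, or None.
- env.read_state(): the state.
- env.grab_frame(name): name is "scene" or "side" or "wrist"; returns a dict with "image" (400x640x3 uint8, blue, green, red), "fx", "fy", "cx", "cy" (pixels), "position" and "orientation" of the camera in the world. Camera axes: x right, y up, looking along -z (the intrinsics and any distortion apply to the point x, -y, -z); pixel columns grow to the right and rows downward; lengths in m; the calibration is good to about 2 mm. A picture is of the moment at which its call begins. There is no depth.
A pose or a line that the arm cannot do raises env.Unreachable and nothing moves.
- env.close_job(): hands the job in, once; it reports no verdict.
Trained networks look in a picture, given as the dict that the camera call returned (one of the last four; its "shot" number tells which), for a name from the list of things; names that differ only in an ending like _2 or _b are one class to them, and where a whole thing is asked for, a point or a joint stands for the part that bears it (a point fixed in the world has none). Each returns a list of dicts, best first, with "score" (0 to 1); they miss things now and then, are a little off and sometimes report something else, mostly with a low value. They report only what shows in the picture. A call takes as long as a camera call. They do not tell look-alikes from the thing itself.
- env.search_frame(picture, thing): "xyz" ([x, y, z] in m, in world coordinates, good to about 4 mm: the middle of the surface that is visible of it).
- env.trace(picture, thing): "mask" (400x640 bool, what is visible of it).
The state is a dict: "clock": time; "joint_positions": joint angles; "qvel": joint speeds; "joint_torque": joint torques, N m; "position": TCP position; "tool_rot": TCP orientation; "force": force on the tool from outside, world axes, zero at the start; "wrist_torque": the same for the moment, N m; "opening": opening from 0.0 (shut) to 1.0 (fully open).
Only numpy, scipy, OpenCV 4.12 (cv2) and the standard library are available. Lean on these libraries where they do the work, as an engineer would, in place of code of your own. Each camera call takes 0.05 s, during which the arm holds its last target.

## Working session

There is one attempt and no reset: what is moved stays moved. The work goes in short steps, each a Python script; the robot and the scene stay as the last script left them, time stands still between calls to the robot, and variables do not carry over. Pictures are saved under pics/ and viewed, and the job is handed in when it is done.

```bash
mkdir -p pics
python3 - <<'E'
from workcell import env
import cv2
s=env.read_state(); print(s['clock'],s['position'],s['tool_rot'],s['force'],s['opening'])
for n in ['scene','side','wrist']:
    f=env.grab_frame(n); cv2.imwrite(f'pics/a_{n}.png',f['image']); print(n,f['shot'],f['fx'],f['fy'],f['cx'],f['cy'],f['position'],f['orientation'],[k for k in f])
    for t in ['dock','drive_left_center','cover_left_press','screwdriver','bracket']:
        print(t,[(r['score'],[round(float(x),3) for x in r['xyz']]) for r in env.search_frame(f,t)])
print(env.read_state()['clock'])
E
```

```text
0.0 [0.20042148 0.59135676 0.22144438] [-8.98734927e+01  6.22523407e-03  1.61264948e+02] [ 0.08756981  0.70634279 -0.35415585] 1.0020166659289045
scene 1 473.2119392177254 473.2119392177254 322.5852576857982 203.22918061410058 [0.88138128 0.44766053 0.7460276 ] [ 36.03723906   0.87221704 145.83446028] ['image', 'fx', 'fy', 'cx', 'cy', 'position', 'orientation', 'shot']
dock [(0.9, [0.58, 0.116, 0.063]), (0.85, [0.609, -0.221, 0.047])]
drive_left_center []
cover_left_press [(0.7, [0.586, -0.183, 0.047]), (0.61, [0.585, 0.146, 0.115])]
screwdriver [(0.88, [0.529, -0.071, 0.014])]
bracket [(0.94, [0.561, 0.276, 0.001])]
side 2 427.21315750785016 427.21315750785016 313.0110382116856 199.27624832519808 [ 0.09025664 -0.50756989  0.60087366] [ 53.2480914   -0.67832596 -40.61452176] ['image', 'fx', 'fy', 'cx', 'cy', 'position', 'orientation', 'shot']
dock [(0.75, [0.577, -0.254, 0.046]), (0.57, [0.564, 0.064, 0.034])]
drive_left_center [(0.55, [0.479, 0.145, 0.033])]
cover_left_press [(0.78, [0.572, -0.197, 0.042]), (0.61, [0.577, 0.14, 0.101])]
screwdriver [(0.65, [0.49, -0.081, 0.017])]
bracket [(0.82, [0.56, 0.276, 0.013])]
wrist 3 300.35660248904986 300.35660248904986 315.6146466914348 199.4673609228922 [0.27350029 0.56789139 0.3846337 ] [-1.60558084e+01  2.43807976e-02 -1.08738522e+02] ['image', 'fx', 'fy', 'cx', 'cy', 'position', 'orientation', 'shot']
dock []
drive_left_center []
cover_left_press []
screwdriver []
bracket []
0.9
```

View pics/a_scene.png

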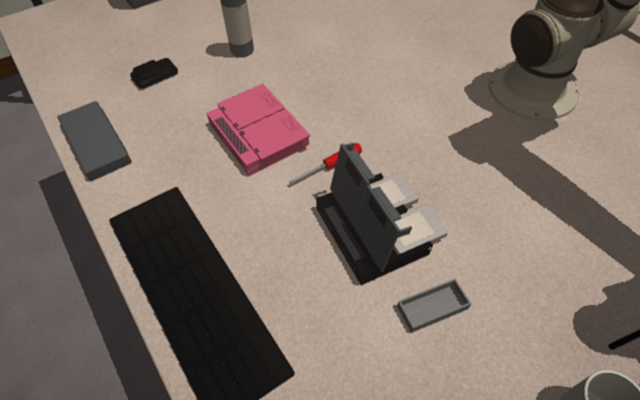

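View pics/a_side.png

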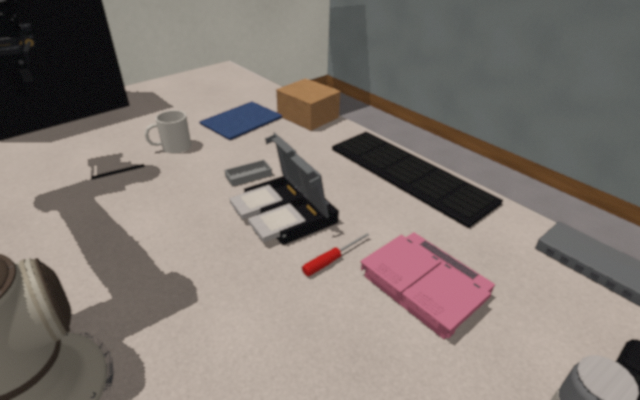

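Run:
```python
from workcell import env
import cv2
for n in ['scene','side']:
    im=cv2.imread(f'pics/a_{n}.png')
    x0,y0=(290,130) if n=='scene' else (215,120)
    cv2.imwrite(f'pics/b_{n}.png',cv2.resize(im[y0:y0+160,x0:x0+200],None,fx=4,fy=4,interpolation=cv2.INTER_CUBIC)[:600])
env.gripper_to(0.0)
env.goto([0.42,0.10,0.28],[-90,0,0])
f=env.grab_frame('wrist'); cv2.imwrite('pics/b_wrist.png',f['image'])
print(env.read_state()['clock'],env.read_state()['joint_positions'],f['position'],f['orientation'])
import json; json.dump({k:(v.tolist() if hasattr(v,'tolist') else v) for k,v in f.items() if k!='image'},open('bw.json','w'))
for t in ['dock','drive_left_center','cover_left_press','screwdriver','bracket']:
        print(t,[(r['score'],[round(float(x),3) for x in r['xyz']]) for r in env.search_frame(f,t)])
```

```text
4.4333 [ 3.51648833e+01  3.20584730e-01 -1.89360921e+01 -1.32695862e-03
 -7.07487731e+01 -1.25102480e+02] [0.34568768 0.10062872 0.44204362] [-1.60077796e+01 -3.55609339e-02  9.00409172e+01]
dock [(0.58, [0.558, -0.187, 0.043])]
drive_left_center [(0.81, [0.481, 0.15, 0.028])]
cover_left_press [(0.84, [0.549, -0.186, 0.042]), (0.64, [0.567, 0.106, 0.15])]
screwdriver [(0.85, [0.488, -0.072, 0.026]), (0.53, [0.497, 0.101, 0.036])]
bracket [(0.86, [0.527, 0.288, 0.005])]
```

View pics/b_wrist.png

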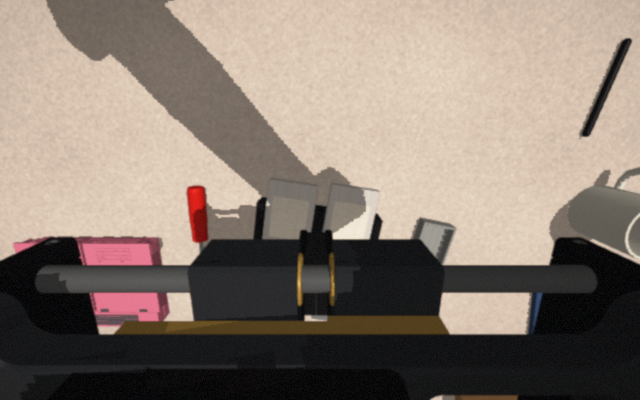

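View pics/b_scene.png

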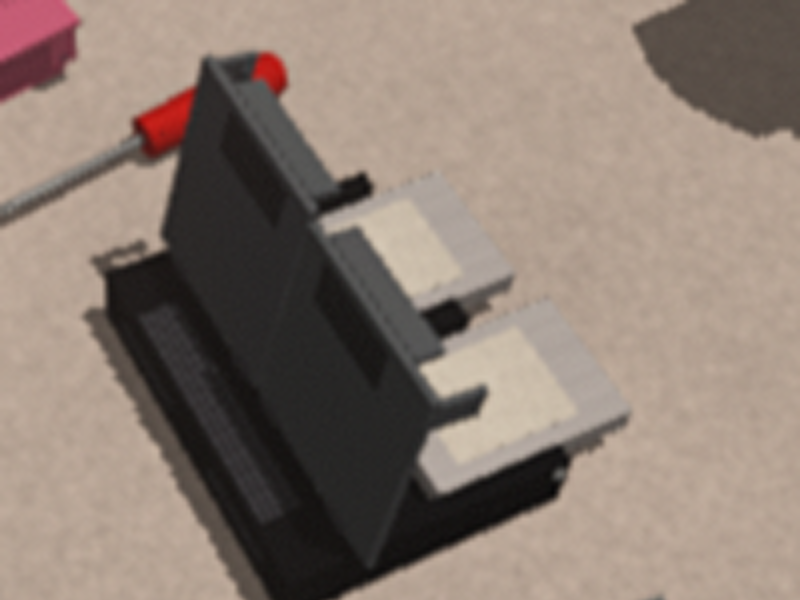

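View pics/b_side.png

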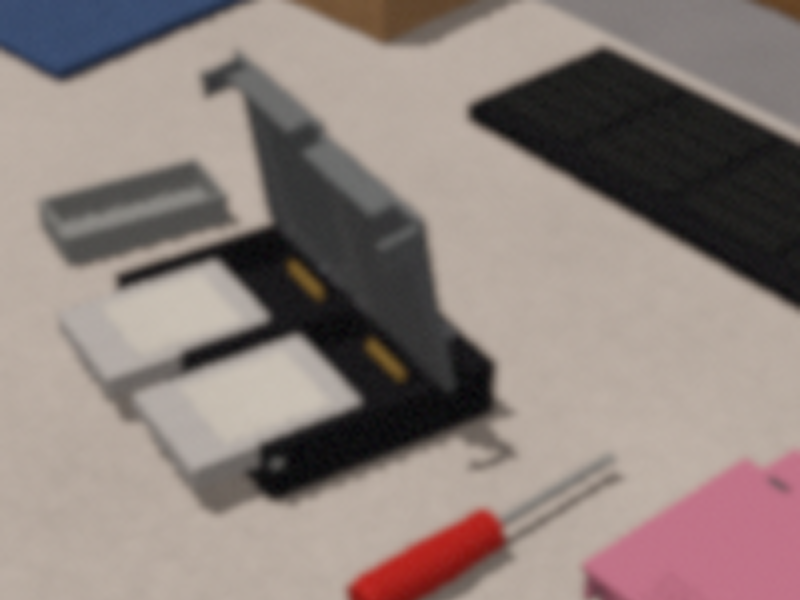

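```bash
cat > h.py <<'E'
import numpy as np
from scipy.spatial.transform import Rotation as R
def proj(f,P):
    M=R.from_euler('xyz',f['orientation'],degrees=True).as_matrix()
    c=(np.atleast_2d(P)-np.array(f['position']))@M
    return np.c_[f['cx']+f['fx']*c[:,0]/-c[:,2], f['cy']-f['fy']*c[:,1]/-c[:,2]]
cams={'scene':dict(fx=473.212,fy=473.212,cx=322.585,cy=203.229,position=[0.88138128,0.44766053,0.7460276],orientation=[36.03723906,0.87221704,145.83446028]),
'side':dict(fx=427.213,fy=427.213,cx=313.011,cy=199.276,position=[0.09025664,-0.50756989,0.60087366],orientation=[53.2480914,-0.67832596,-40.61452176])}
def d2w(d,P):
    x,y,a=d; P=np.atleast_2d(P)
    return P@R.from_euler('z',a).as_matrix().T+[x,y,0]
E
cat > fit.py <<'E'
from h import *
from scipy.optimize import least_squares
off={'scene':(290,130),'side':(215,120)}
def cov(r,y,n,t): return [.04-r*np.cos(t)+n*np.sin(t),y,.04+r*np.sin(t)+n*np.cos(t)]
def model(p):
    pL,pR,tL,tR=p[3:]
    fL=-.065-pL; fR=-.065-pR; z=.031
    return [
    ('scene',(630,410),[fL,.079,z]),('scene',(545,300),[fL,.009,z]),('scene',(512,275),[fR,-.009,z]),('scene',(440,175),[fR,-.079,z]),
    ('scene',(208,58),cov(.112,-.0925,.002,tR)),('scene',(430,408),cov(.112,.0925,.002,tL)),
    ('side',(198,470),[fR,-.079,z]),('side',(135,400),[fR,-.009,z]),('side',(300,335),[fR+.1,-.009,z]),('side',(360,400),[fR+.1,-.079,z]),
    ('side',(110,378),[fL,.009,z]),('side',(60,318),[fL,.079,z]),('side',(212,258),[fL+.1,.079,z]),('side',(270,318),[fL+.1,.009,z]),
    ('side',(265,492),[-.065,-.091,0]),('side',(490,370),[.075,-.091,.036]),('side',(490,402),[.075,-.091,0]),('side',(120,275),[-.065,.091,.035])]
def res(p):
    o=[]
    for c,uv,P in model(p):
        o.append(proj(cams[c],d2w(p[:3],P))[0]-(np.array(off[c])+np.array(uv)/4))
    return np.array(o)
s=least_squares(lambda p:res(p).ravel(),[.56,.1,0,.03,.03,1.35,1.35],loss='soft_l1',x_scale=[.01,.01,.1,.01,.01,.1,.1])
print(s.x.round(4),np.degrees(s.x[2])); print(res(s.x).round(1).tolist())
E
python3 fit.py
```

```text
[ 0.5434  0.0993 -0.1438  0.0391  0.0334  1.4162  1.3849] -8.23951001292636
[[0.5, 0.4], [-0.1, -0.6], [0.3, -0.2], [-1.3, -0.9], [0.2, 2.3], [-0.4, -2.9], [-1.0, -0.5], [-0.5, -2.0], [-0.4, -0.8], [1.3, 0.2], [-0.4, -0.2], [-1.2, -2.0], [0.7, -0.3], [0.8, 0.1], [0.4, 2.9], [0.9, -2.5], [0.1, 2.4], [-2.6, -0.6]]
```

```bash
cat >> fit.py <<'E'
import cv2
def draw(p,tag):
    d=p[:3]
    for c in cams:
        im=cv2.imread(f'pics/a_{c}.png'); x0,y0=off[c]
        im=cv2.resize(im[y0:y0+150,x0:x0+200],None,fx=4,fy=4,interpolation=cv2.INTER_CUBIC)
        def L(A,B,col):
            q=(proj(cams[c],d2w(d,[A,B]))-[x0,y0])*4
            cv2.line(im,tuple(q[0].astype(int).tolist()),tuple(q[1].astype(int).tolist()),col,1)
        def box(a,b,col):
            v=[[(a,b)[i][0],(a,b)[j][1],(a,b)[k][2]] for i in (0,1) for j in (0,1) for k in (0,1)]
            for m in range(8):
                for n in range(m):
                    if bin(m^n).count('1')==1:L(v[m],v[n],col)
        box([-.065,-.091,0],[.075,.091,.0355],(0,255,0))
        box([.035,-.091,0],[.075,.091,.036],(0,255,255))
        for pr,y in((p[3],.044),(p[4],-.044)): box([-.065-pr,y-.035,.016],[.035-pr,y+.035,.031],(0,0,255))
        for t,y in((p[5],.044),(p[6],-.044)):
            q=[cov(r,y+s*.0485,.002,t) for r,s in((-.004,-1),(.112,-1),(.112,1),(-.004,1))]
            for i in range(4):L(q[i],q[i-1],(255,128,0))
        cv2.imwrite(f'pics/{tag}_{c}.png',im)
draw(s.x,'ov')
E
python3 fit.py >/dev/null
```

```text
(no output)
```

View pics/ov_scene.png

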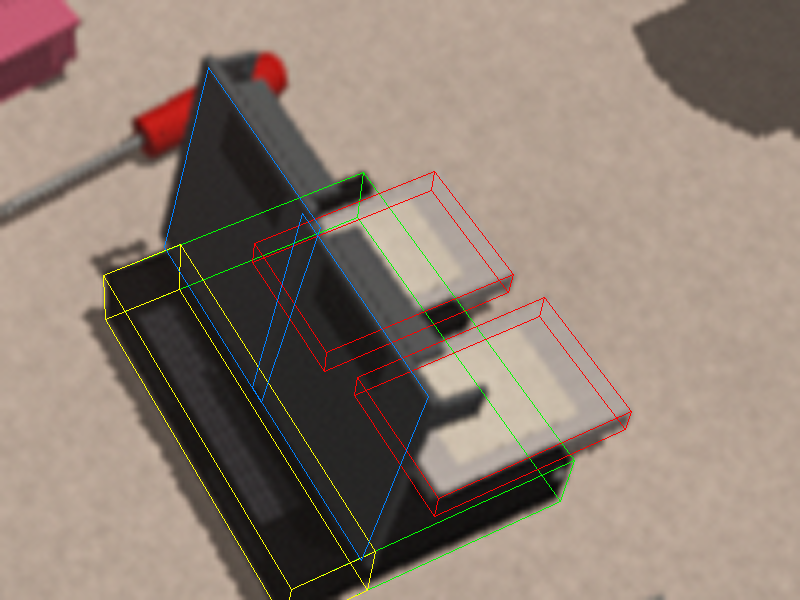

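View pics/ov_side.png

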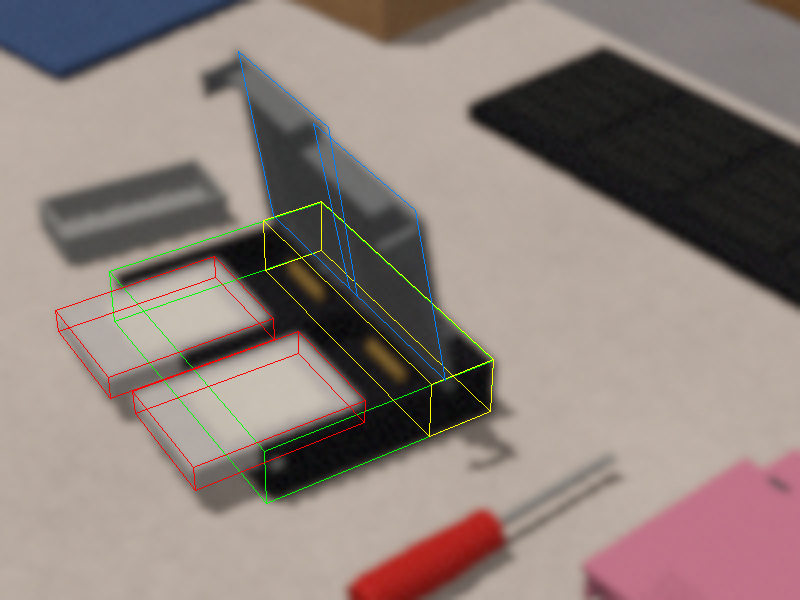

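```bash
cat >> h.py <<'E'
D=[0.5434,0.0993,-0.1438]; YAW=np.degrees(D[2])
def W(x,y,z): return d2w(D,[x/1000,y/1000,z/1000])[0]
def toD(P):
    return (R.from_euler('z',-D[2]).apply(np.array(P)-[D[0],D[1],0])*1000).round(1)
E
cat > push.py <<'E'
from workcell import env
from h import *
import cv2
O=[-90,0,YAW]
for i,y in enumerate((44,-44)):
    (env.goto(W(-150,y,60),O) if i==0 else env.move_straight(W(-150,y,60),O,rate=.2))
    env.move_straight(W(-150,y,23),O,rate=.12)
    env.move_straight(W(-115,y,23),O,rate=.12)
    hit=env.move_straight(W(-64,y,23),O,rate=.05,force_limit=9)
    s=env.read_state(); print(hit,toD(s['position']),s['force'].round(1),s['clock'])
    env.move_straight(W(-130,y,23),O,rate=.2)
    env.move_straight(W(-130,y,60),O,rate=.2)
f=env.grab_frame('side'); cv2.imwrite('pics/c_side.png',cv2.resize(f['image'][120:270,215:415],None,fx=4,fy=4,interpolation=cv2.INTER_CUBIC))
print(env.read_state()['clock'])
E
python3 push.py
```

```text
True [-75.   43.5  22.4] [-0.7  0.8  0.5] 7.275
True [-75.6 -44.5  22.4] [-0.4  0.7 -0.7] 10.2917
11.0917
```

View pics/c_side.png

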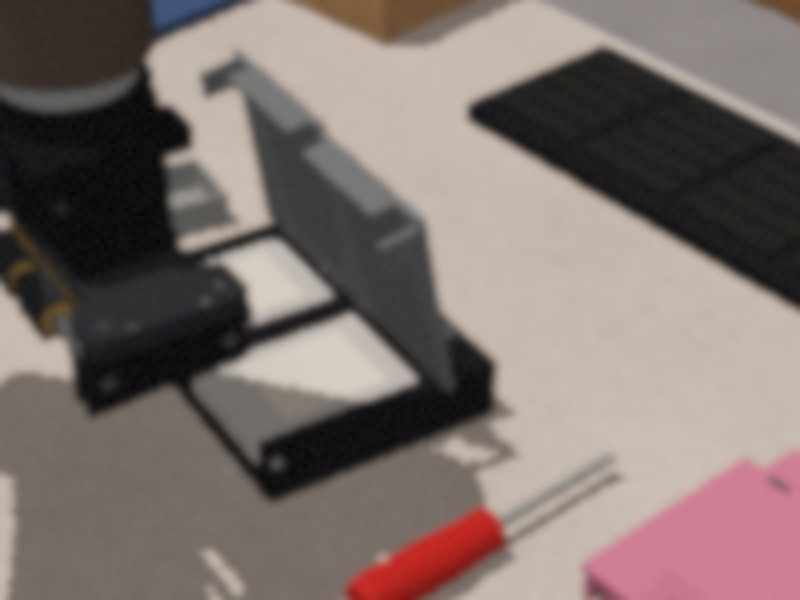

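```bash
cat > cover.py <<'E'
from workcell import env
from h import *
import cv2,sys
y=44 if sys.argv[1]=='L' else -44
s=env.read_state()
def T(t,h=12,r=90,m=0): return W(40-r*np.cos(t)+2*np.sin(t)+h+m, y, 40+r*np.sin(t)+2*np.cos(t))
best=None
for sg in ((-90,90) if y>0 else (90,-90)):
    O=[-90,0,YAW+sg]
    qs=[env.inverse_kinematics(T(t),O) for t in (1.5,.8,0)]
    print(sg,[None if q is None else np.round(q,0).tolist() for q in qs])
    if all(q is not None for q in qs) and best is None: best=O
O=best
p=np.array(s['position'])
env.move_straight([p[0],p[1],.28],rate=.25)
st=T(1.55,m=40)
env.goto([st[0],st[1],.28],O)
env.move_straight(st,O,rate=.2)
for t in np.arange(1.55,.14,-.14):
    hit=env.move_straight(T(t),O,rate=.12,force_limit=12)
    if hit: print('hit',t,toD(env.read_state()['position'])); break
else:
    a=toD(env.read_state()['position'])
    hit=env.move_straight(W(a[0]-1,y,35),O,rate=.03,force_limit=18)
    s=env.read_state(); print('press',hit,toD(s['position']),s['force'].round(1))
    p=s['position']; env.move_straight([p[0],p[1],.2 if 0 else .16],rate=.15)
f=env.grab_frame('side'); cv2.imwrite(f'pics/d{sys.argv[1]}_side.png',cv2.resize(f['image'][120:270,215:415],None,fx=4,fy=4,interpolation=cv2.INTER_CUBIC))
f=env.grab_frame('scene'); cv2.imwrite(f'pics/d{sys.argv[1]}_scene.png',cv2.resize(f['image'][130:280,290:490],None,fx=4,fy=4,interpolation=cv2.INTER_CUBIC))
print(env.read_state()['clock'])
E
python3 cover.py L
```

```text
-90 [[28.0, 25.0, -9.0, 0.0, -56.0, 144.0], [32.0, 22.0, -18.0, 0.0, -50.0, 140.0], [34.0, 25.0, -25.0, 0.0, -40.0, 138.0]]
90 [[28.0, 25.0, -9.0, 0.0, -56.0, -36.0], [32.0, 22.0, -18.0, 0.0, -50.0, -40.0], [34.0, 25.0, -25.0, 0.0, -40.0, -42.0]]
press True [-37.3  44.4  42.3] [-2.  -0.2  9. ]
21.6667
```

View pics/dL_side.png

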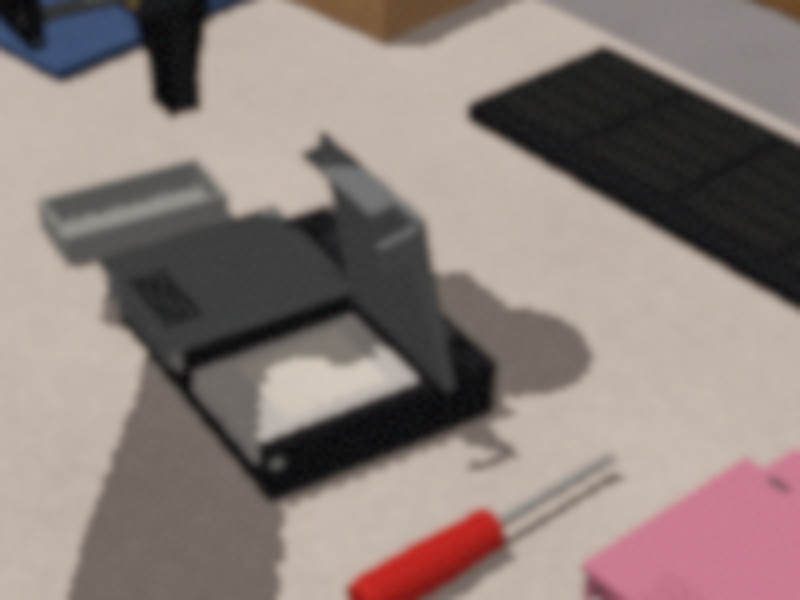

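View pics/dL_scene.png

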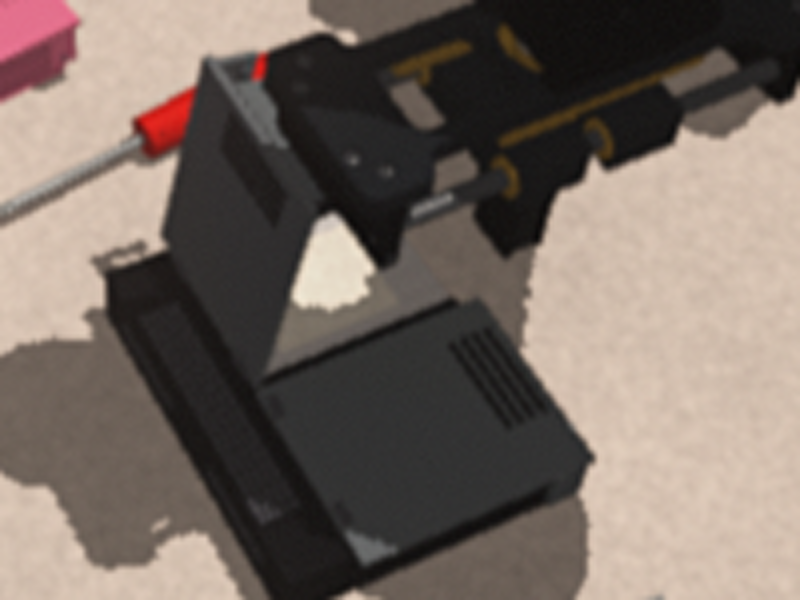

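```bash
python3 cover.py R
```

```text
90 [[21.0, 23.0, -12.0, 0.0, -55.0, -29.0], [24.0, 20.0, -22.0, 0.0, -48.0, -32.0], [26.0, 23.0, -29.0, 0.0, -38.0, -34.0]]
-90 [[21.0, 23.0, -12.0, 0.0, -55.0, 151.0], [24.0, 20.0, -22.0, 0.0, -48.0, 148.0], [26.0, 23.0, -29.0, 0.0, -38.0, 146.0]]
press True [-37.3 -44.   42.2] [-2.5 -0.2 10.4]
30.2833
```

Plenty of time left; I'll move the arm clear, wait, and check both covers.

Run:
```python
from workcell import env
from h import *
import cv2
p=env.read_state()['position']; env.move_straight([p[0],p[1],.28],rate=.25)
env.goto([0.2,0.59,0.25],[-90,0,161])
env.dwell(1)
for n in cams:
    f=env.grab_frame(n); x0,y0=(290,130) if n=='scene' else (215,120)
    im=cv2.resize(f['image'][y0:y0+150,x0:x0+200],None,fx=4,fy=4,interpolation=cv2.INTER_CUBIC)
    for y in (44,-44):
        q=[W(-72,y-48.5,42),W(-72,y+48.5,42),W(40,y+48.5,42),W(40,y-48.5,42)]
        cv2.polylines(im,[((proj(cams[n],q)-[x0,y0])*4).astype(np.int32)],True,(0,255,0),1)
    cv2.imwrite(f'pics/e_{n}.png',im)
    for t in ['screwdriver','bracket','drive_left_center']: print(n,t,[(r['score'],r['xyz'].round(3) if hasattr(r['xyz'],'round') else r['xyz']) for r in env.search_frame(f,t)])
print(env.read_state()['clock'])
```

```text
scene screwdriver [(0.75, [0.5077, -0.0698, 0.0163])]
scene bracket [(0.63, [0.5625, 0.275, 0.0061])]
scene drive_left_center []
side screwdriver [(0.89, [0.4954, -0.0806, 0.0177])]
side bracket [(0.91, [0.5597, 0.2796, 0.0097])]
side drive_left_center [(0.52, [0.5297, 0.0705, 0.0392])]
34.4917
```

View pics/e_side.png

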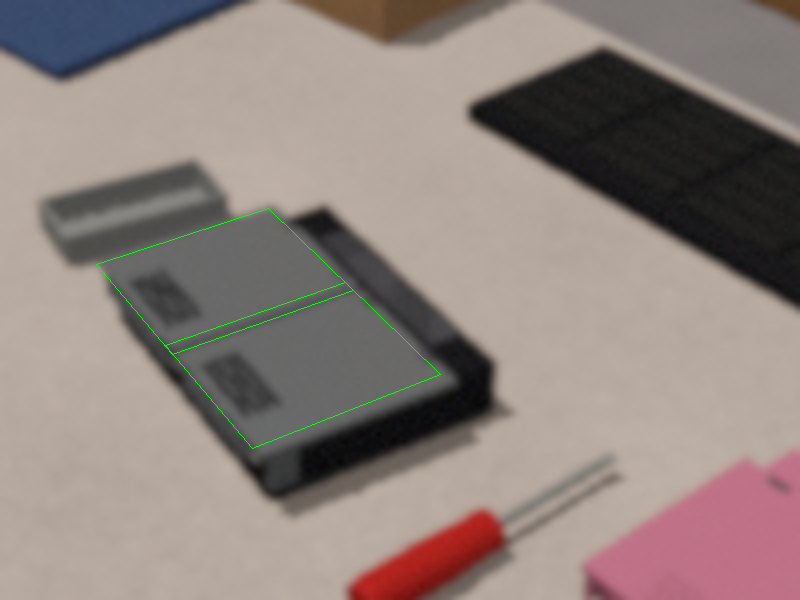

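View pics/e_scene.png

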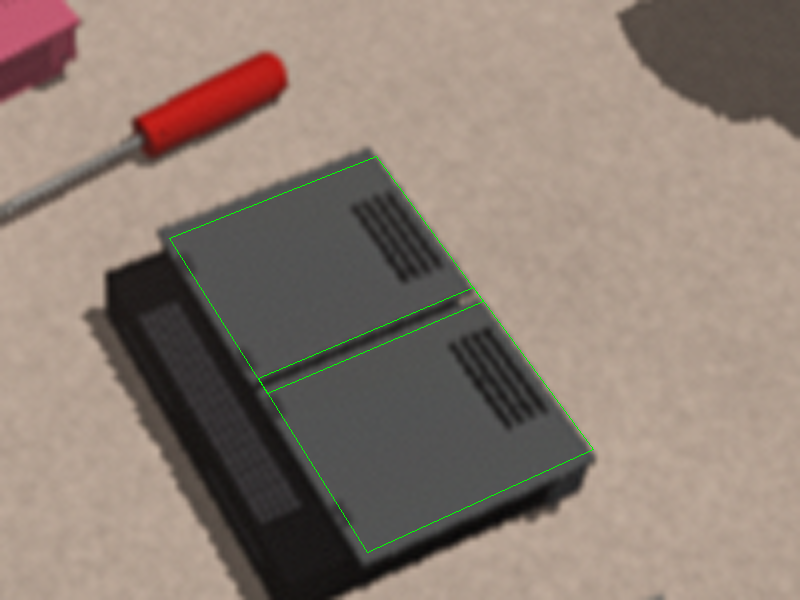

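```bash
python3 -c "
from workcell import env
env.close_job(); print(env.read_state()['clock'])"
```

```text
the job is handed in; nothing more can be done
the job is handed in; nothing more can be done
```

Both drives are home and both covers are shut. I handed the job in at about 34.5 s on the robot's clock, well under the 72 s limit. The system gave no verdict.

- **Drives:** I pushed each one with the shut fingers until it hit its end stop. The tool stopped at dock x = -75.0 mm on the left and -75.6 mm on the right. With the fingers' 9.5 mm half width, that puts both drive fronts flush with the dock's front.
- **Covers:** I swung each one down from behind and pressed it until it met a hard stop, with the finger tip at about z = 42 mm, the shut height.
- **Last look:** With the arm moved away and 1 s waited, both cameras showed the covers lying flat together. They matched the shut outline to within a few millimetres.
- **Bystanders:** The steel tray and screwdriver look unmoved in the pictures. The scene camera's network put the screwdriver about 21 mm from its first reading. I take that as the cover hiding part of it earlier, because the side camera's readings differ by only 5 mm.
- **Odd reading:** After the covers were shut, the network still reported a low-score "drive" (0.52) on top of the closed cover. I ignored it as false.

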